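Zero the motor test set and hold its start key over

TASK

Get the motor test set ready and start the test: first, with the key still in its wooden block, turn the dial's knob until its pointer stands on the long zero mark; then take the key, work it past the sticky pins until it is fully home in the key switch, and only then turn it a quarter turn clockwise. The switch springs back, so finish still gripping the key and holding it turned, with the dial still at zero. Leave the other things on the table where they are.

Things in the scene. Friction and masses are not known exactly. Their poses are not given: they have to be found in the camera images.
- test_set: motor test set, a grey steel case 150 (its x) x 260 (its y) x 70 mm high, fixed to the table. Origin: centre of its underside; front (vents) looks along its -x. On its flat top, 140 mm apart: the round white dial with its knob, centred at y=+70 mm, and the key switch at y=-70 mm. Two small terminal posts stand at the far edge of the top.
- zero_knob (a joint): angle of the dial knob (rad): 0 = pointer on the long thick zero mark (at the dial's far side, along the case's +x), growing clockwise seen from above; starts between 0.45 and 1.3. It stays where it is left (drag about 0.06 N m) and stops at -1.5 and 1.5.
- zero_grip (a point): grip point on the dial knob's axis, 26 mm above the case's top; turns with the knob: x along bar and pointer, z up. Knob: black upright bar 36 mm long (x), 12 mm thick (y), its top 14 mm above this point, its foot 16 mm below on a disc of radius 17 mm, itself standing 10 mm over the case's top. The flat pointer, as low as the disc, leaves the bar's +x end and reaches 38 mm from the axis.
- lock_plug (a joint): angle of the key switch's plug (rad): 0 at rest, growing clockwise seen from above, end stop at 1.6. A spring turns it back to 0 when let go (0.04 N m at rest, 0.13 N m at a quarter turn, plus 0.02 friction). Anything pushed in the keyway turns it.
- keyway (a point): centre of the key slot's mouth, level with the case's top, in a brass plug; steel collar round it 3 mm high. Turns with the plug: x along the slot, z up; at rest x is the case's x. Slot 15.7 (x) by 6.7 mm (y), 25 mm deep, mouth flared by 3 mm (x), 2 mm (y). Two sticky pins in its narrow ends are felt as bumps of about 5 N (more if off-centre) between 8 and 2 mm before home; rocking the key helps.
- key: switch key upright in the wooden block, 63 mm tall, 30 to 65 g. Origin: the blade's tip (lower end); z up towards the head, x across the width. Steel blade 14 (x) x 5 (y) x 25 mm, pointed; black neck 22 x 12 x 8 mm; black head 30 (x) x 12 (y) mm, 33 to 63 mm above the tip. Fits the slot either way round (x along the slot's x or -x), with 0.8 mm play each side and 0.13 rad of free turn.
- key_shoulder (a point): centre of the underside of the key's neck, on its axis, 25 mm above the blade's tip; axes as the key's. It meets the keyway point when the key is fully home.
- key_block: light wooden block 60 (x) x 70 (y) x 45 mm high, fixed to the table; origin: centre of its underside. The key stands in a slot in the middle of its top, its shoulder on the top, its x along the block's x; the block stands to the left or right of the test set.
- tin: bystander: open metal tin, 72 mm across, 85 mm high, on the other side of the test set from the block; origin: centre of its underside. Stays where it is.
- screwdriver: bystander: screwdriver with an orange handle, 210 mm long, lying between robot and test set. Stays where it is.
- tape_roll: bystander: grey roll of tape, 92 mm across, 24 mm high; origin: centre of its underside. Stays where it is.
- bearing: bystander: steel ball bearing ring, 52 mm across, 15 mm high, beyond the test set. Stays where it is.
- pulley: bystander: dark steel belt pulley, 60 mm across, 26 mm high, beyond the test set. Stays where it is.
- oil_bottle: bystander: yellow oil bottle, 60 mm across, 150 mm high, on the right. Stays where it is.
- alternator: bystander: cast aluminium alternator being repaired, 120 mm across and 187 mm high with a bracket out to 95 mm from its axis, heavy and fixed, standing at the left; origin: centre of its underside.
Not all that is in view belongs to the job. What is meant by the key is not orange or pink, and is the larger of those in its own colour.

How it is judged:
On the way, in this order (a step that is already met when the one before it is completed fails the run):
1. the dial's pointer is on zero (within 0.1 rad) while the key is still in its block (value of joint zero_knob between -0.1 and 0.1 rad and distance of key from where it was at the start of the episode below 0.015 m), for 0.3 s.
2. the key is fully home in the switch (shoulder within 2.5 mm of the plug's face), not yet turned (under 0.4 rad) (z of key_shoulder in the frame of keyway below 0.0025 m and horizontal distance between key_shoulder and keyway below 0.004 m and angle between key's own z axis and vertical below 0.12 rad and angle between the x axis of key and the x axis of keyway, either way round below 0.3 rad and value of joint lock_plug below 0.4 rad), for 0.1 s.
3. the key is turned clockwise by about a quarter (plug past 1.3 rad), still home (z of key_shoulder in the frame of keyway below 0.0025 m and horizontal distance between key_shoulder and keyway below 0.004 m and angle between key's own z axis and vertical below 0.12 rad and angle between the x axis of key and the x axis of keyway, either way round below 0.3 rad and value of joint lock_plug above 1.3 rad), for 0.3 s.
At the end, for the whole second after the job is handed in: Through the last second the fingers grip the key (over 1 N), the key is home in the switch (shoulder within 2.5 mm of the plug's face and 4 mm of its axis, upright within 0.12 rad, in line with the slot within 0.3 rad), the plug is held past 1.3 rad, and the dial's pointer is within 0.1 rad of zero (all of step 3 and value of joint zero_knob between -0.1 and 0.1 rad and contact force between the fingers and key above 1 N); the arm keeps its last pose, push and grip.
It fails at once if another loose thing on the table is moved by more than 30 mm (distance of any of tin, screwdriver, tape_roll, bearing, pulley, oil_bottle from where it was at the start of the episode above 0.03 m).
It also fails if it takes over 64 s, if anything falls off the work surface, if the arm or the gripper's body presses on something with over 40 N, if the wrist force passes 120 N, or if a joint passes its speed limit or range.

ROBOT

A 7-joint arm with a two-finger parallel gripper is mounted at the origin on the work surface. World frame = base frame: x ahead of the robot, y to its left, z up, the work surface at z = 0. Lengths are in m, angles in rad, forces in N, time in s.
With the tool pointing down it reaches from about 0.4 to 0.9 m from the base axis. Payload 5.6 kg.
Tool frame: the origin (TCP) lies on the centre line of the jaws, within the pads' length; the fingertips stand 22 mm ahead of it and the grasp point (between the pads) lies 3 mm ahead of it (tip_reach is the z of the fingertips in the tool frame, in m); z points along the fingers, y is the line along which they close (so a half turn about z gives the same grasp; the last joint's range is limited). The gripper opens to 92 mm and grips with 3 to 60 N. Pads are 20 mm wide; open, the fingers measure 128 mm over their backs; the gripper's body (75 mm by 189 mm) begins 69 mm behind the grasp point.
Start: joints at [-0.043, 0.468, -0.012, 1.603, 0.006, 1.071, -0.056], TCP at [0.65, -0, 0.237] pointing down, gripper open.
Joint ranges: [-2.53, 2.53], [-0.31, 2.02], [-1.57, 1.55], [0.28, 2.44], [-1.29, 4.43], [0.15, 1.84], [-2.92, 2.92]. Speed limits (rad/s): [2.57, 2.57, 3.14, 3.14, 3.14, 3.14, 3.14].

INTERFACE

Orientations are given as a 3x3 rotation matrix whose columns are the frame's x, y, z axes.
In Python, from station import get_obs, read_camera, sign_off, tip_reach gives the robot as it stands.
- The arm moves only by the shell command python3 -m handwheel 'ROWS' [FORCE]. ROWS is a JSON object whose one key "rows" holds a list of rows, each an object of numbers: "tx", "ty", "tz": the shift along the tool's x, y, z in mm; "rx", "ry", "rz": the turn, a rotation vector about the tool's x, y, z in rad; "fingers": the finger opening in mm, from 0 to 91.9. A call has 1 to 8 rows; each row shifts and turns the commanded pose from where the row before left it, along the tool's axes as they then stand; what a row does not reach is not made up. A row lasts 1/8 s, in which the tool goes at most 62.5 mm and 10.7 degrees, less where a joint would pass 70% of its speed; a pose out of reach is approached as far as the arm can. A call with a gripper value outside its range is refused whole. The fingers move at their own pace and stop on an object; FORCE is the grip in N (left out, the last holds). Time passes only in rows, so rows that do not move let the fingers close. It gives the time, the measured TCP pose, the force, the opening and the grip force at its end, in the units of the state.
- get_obs(): the state, without advancing time (a new reading comes with each control period).
- read_camera(name): name is "scene" or "side" or "wrist"; returns a dict with "img" (480x640x3 uint8, red, green, blue), "fx", "fy", "cx", "cy" (pixels), "cam_to_world" (4x4, takes a point from camera to world coordinates); the wrist camera has in their place "hand_eye" (4x4, takes a point from camera to tool coordinates, whose origin is the TCP and whose axes are the flange's). Camera axes: x right, y down, z forward; pixel columns grow to the right and rows downward; lengths in m; the calibration is good to about 2 mm. A picture is of the moment at which its call begins: read the wrist's pose just before it. There is no depth.
- sign_off(): hands the job in; it is judged then, once.
The state is a dict: "t": time; "joints": joint angles; "dq": joint speeds; "joint_torque": joint torques, N m; "tool_pos": TCP position; "ee_rot": TCP orientation; "ft_force": force on the tool from outside, world axes, zero at the start; "torque": the same for the moment, N m; "grip_width": finger opening in m; "grasp_force": force on a finger pad.
Only numpy, scipy, OpenCV 4.12 (cv2) and the standard library are available. Lean on these libraries where they do the work, as an engineer would, in place of code of your own. Each camera call takes 0.05 s, during which the arm holds its last target. There are 200 camera calls.

## Working session

There is one attempt and no reset: what is moved stays moved. The work goes in short steps, Python scripts to look and compute and a shell command to move; the robot and the scene stay as the last step left them, time stands still between calls to the robot, and variables do not carry over. Pictures are saved under pics/ and viewed, at most 10 in all, crops included, and the job is handed in when it is done.

```bash
mkdir -p pics; ls; cat > h.py <<'E'
import numpy as np, cv2, json
from station import get_obs, read_camera, sign_off, tip_reach
def snap(name, fn, crop=None, scale=1):
    o=get_obs(); c=read_camera(name); im=c['img'][:,:,::-1]
    if name=='wrist':
        T=np.eye(4);T[:3,:3]=o['ee_rot'];T[:3,3]=o['tool_pos'];M=T@np.array(c['hand_eye'])
    else: M=np.array(c['cam_to_world'])
    np.savez('pics/'+fn+'.npz',M=M,k=[c['fx'],c['fy'],c['cx'],c['cy']],img=im)
    cv2.imwrite('pics/'+fn+'.png',np.ascontiguousarray(im)); return im
def crop(fn,x0,y0,x1,y1,s,out):
    im=np.load('pics/'+fn+'.npz')['img'][y0:y1,x0:x1]
    cv2.imwrite('pics/'+out+'.png',cv2.resize(im,None,fx=s,fy=s,interpolation=cv2.INTER_CUBIC))
def ray(fn,u,v):
    d=np.load('pics/'+fn+'.npz');fx,fy,cx,cy=d['k'];M=d['M']
    r=M[:3,:3]@np.array([(u-cx)/fx,(v-cy)/fy,1]);return M[:3,3],r
def atz(fn,u,v,z):
    p,r=ray(fn,u,v);return p+r*(z-p[2])/r[2]
def proj(fn,P):
    d=np.load('pics/'+fn+'.npz');fx,fy,cx,cy=d['k'];M=d['M']
    q=M[:3,:3].T@(np.array(P)-M[:3,3]);return np.array([fx*q[0]/q[2]+cx,fy*q[1]/q[2]+cy])
E
python3 - <<'E'
from h import *
a=snap('scene','s0');b=snap('side','d0');c=snap('wrist','w0')
print(get_obs()); print(tip_reach if not callable(tip_reach) else tip_reach())
for n in('s0','d0','w0'):
    d=np.load('pics/%s.npz'%n);print(n,d['k'],d['M'].round(3).tolist())
E
```

```text
pics
{'t': 0.15, 'joints': array([-0.04300101,  0.46821832, -0.01157997,  1.60338182,  0.00600605,
        1.07140565, -0.05631252]), 'dq': array([-0.00020109, -0.00329466,  0.00035465, -0.00456939, -0.00266659,
        0.00087048,  0.00038912]), 'joint_torque': array([ 5.41294467e-04, -5.20952761e+01, -1.22385321e-02, -2.43975341e+01,
       -5.66028839e-02,  1.53196411e-02,  8.68381130e-05]), 'tool_pos': array([ 6.49591151e-01, -7.60882913e-05,  2.35843482e-01]), 'ee_rot': array([[ 9.41639148e-05,  9.99999052e-01, -1.37408839e-03],
       [ 9.99999988e-01, -9.43289843e-05, -1.20065894e-04],
       [-1.20195396e-04, -1.37407707e-03, -9.99999049e-01]]), 'ft_force': array([0.01569131, 0.61017564, 0.28457512]), 'torque': array([0.02049633, 0.03656594, 0.05717666]), 'grasp_force': 0.0, 'grip_width': 0.09186419709646455}
0.022
s0 [479.36857437 479.36857437 314.32818731 243.67454899] [[0.078, 0.541, -0.837, 1.447], [0.997, -0.041, 0.067, -0.1], [0.002, -0.84, -0.543, 0.639], [0.0, 0.0, 0.0, 1.0]]
d0 [481.52516749 481.52516749 314.32696939 237.48201175] [[0.774, -0.313, 0.55, -0.052], [-0.633, -0.413, 0.655, -0.744], [0.023, -0.855, -0.518, 0.66], [0.0, 0.0, 0.0, 1.0]]
w0 [361.92296253 361.92296253 321.00925968 244.29064055] [[1.0, 0.0, -0.001, 0.65], [0.0, -0.966, -0.259, 0.073], [-0.001, 0.259, -0.966, 0.384], [0.0, 0.0, 0.0, 1.0]]
```

View pics/s0.png

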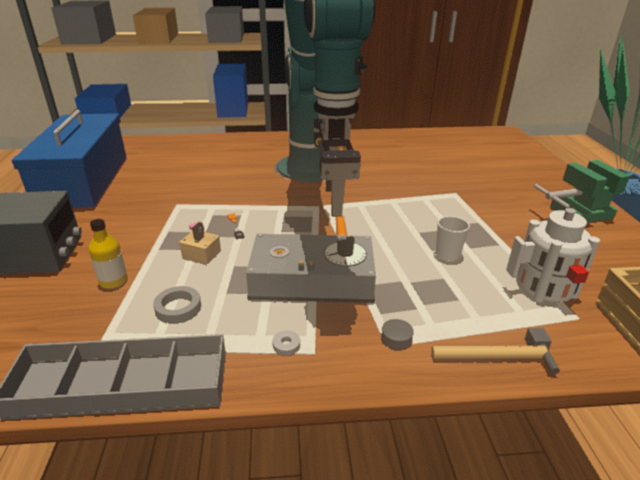

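View pics/w0.png

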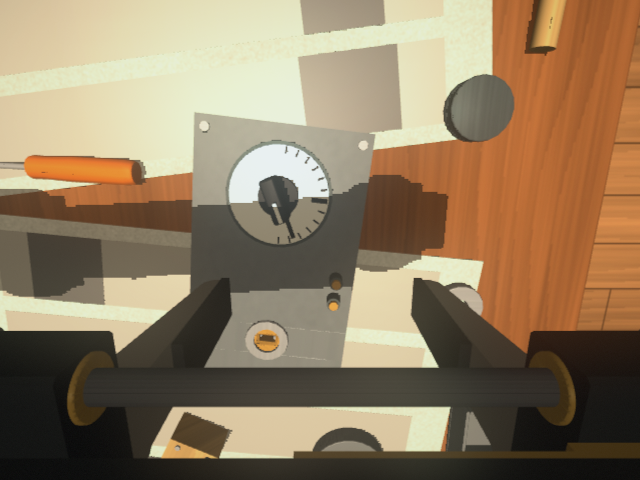

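The scene view shows the block with the key at about (199,240), left in this picture (world -y), and the tin at (452,240). In the wrist view the dial centre is near (278,193), with the zero mark at (320,201) and the pointer tip at about (292,236). The keyway is at (266,340).

```bash
python3 - <<'E'
from h import *
im=np.load('pics/w0.npz')['img']; d=np.load('pics/d0.npz')['img']
A=cv2.resize(im[105:365,180:380],None,fx=2,fy=2,interpolation=cv2.INTER_CUBIC)
B=cv2.resize(d,(400,300))
C=cv2.resize(np.load('pics/s0.npz')['img'][200:275,170:270],None,fx=4,fy=4,interpolation=cv2.INTER_CUBIC)
o=np.zeros((600,800,3),np.uint8);o[:520,:400]=A;o[:300,400:]=B;o[300:,400:]=C
cv2.imwrite('pics/m1.png',o)
c=atz('w0',278,193,.07);k=atz('w0',267,340,.073)
print(c,k,np.hypot(*(c-k)[:2]))
print(atz('w0',204,126,.07),atz('w0',363,145,.07))
E
```

```text
[0.61220534 0.03427105 0.07      ] [ 0.59772125 -0.10597363  0.073     ] 0.140990637140166
[0.55268715 0.08951787 0.07      ] [0.68463148 0.07440011 0.07      ]
```

View pics/m1.png

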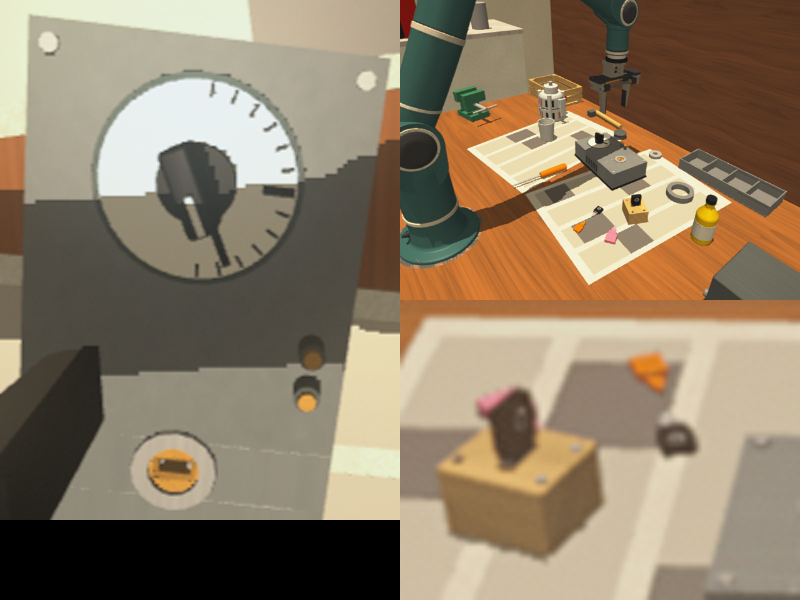

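The enlarged view gives a dial centre of (279,193), pointer tip (293,237), zero mark (319,200) and keyway (266.5,340). The larger black key is in the block, with an orange key, a pink key and a small black key lying loose near it.

```bash
python3 - <<'E'
from h import *
c=atz('w0',279,193,.071);k=atz('w0',266.5,340,.073);p=atz('w0',293,237,.078);z=atz('w0',319,200,.071)
u=(c-k)[:2];yaw=np.arctan2(-u[0],u[1])
pd=np.arctan2(*(p-c)[:2][::-1]);zd=np.arctan2(*(z-c)[:2][::-1])
print('c',c,'k',k,'yaw',yaw,'zero dir',zd,'ptr dir',pd,'knob',yaw-pd,np.hypot(*(p-c)[:2]))
# bar top ends in crop m1 (A scale2): top end (173,155), near end (196,235)
a=atz('w0',180+173/2,105+157/2,.108);b=atz('w0',180+197/2,105+236/2,.108);print('bar',a,b,(a+b)/2,np.arctan2(*(b-a)[:2][::-1]))
# project test-set model to side/scene for a check
for n in('s0','d0'): print(n,proj(n,c),proj(n,k))
# block top from scene view: C crop offset (170,200), scale4, displayed at (400,300)
f=lambda x,y:(170+(x-400)/4,200+(y-300)/4)
for q in[(438,465),(493,418),(604,437),(545,500)]: print('blk',q,atz('s0',*f(*q),.045))
E
```

```text
c [0.61318847 0.03439345 0.071     ] k [ 0.59724172 -0.10597399  0.073     ] yaw -0.11312217875450832 zero dir -0.17331677705557358 ptr dir -1.2632101193069727 knob 1.1500879405524644 0.039244581971029695
bar [0.60825679 0.04607637 0.108     ] [0.61641798 0.01561682 0.108     ] [0.61233739 0.0308466  0.108     ] -1.3090098780510664
s0 [346.20193084 253.1532296 ] [279.63495441 250.99641944]
d0 [318.00811242 226.5747665 ] [352.49747495 252.89427683]
blk (438, 465) [ 0.49735693 -0.33497822  0.045     ]
blk (493, 418) [ 0.44696227 -0.31042324  0.045     ]
blk (604, 437) [ 0.47374899 -0.24251908  0.045     ]
blk (545, 500) [ 0.53873022 -0.26971656  0.045     ]
```

```bash
python3 -m handwheel '{"rows":[{"tx":17,"ty":-18,"fingers":40},{"tx":16,"ty":-19,"fingers":40},{"rz":-0.145,"tz":20,"fingers":40},{"rz":-0.145,"tz":20,"fingers":40},{"tz":20,"fingers":40},{"fingers":40}]}' 20; python3 - <<'E'
from h import *
snap('wrist','w1')
o=get_obs();print(o['tool_pos'],o['ee_rot'].round(3).tolist(),o['joints'].round(2))
for P in([.6132,.0344,.110],[.5972,-.106,.073],[.489,-.289,.045]): print(proj('w1',P))
E
```

```text
[ 6.49689914e-01 -8.16471547e-05  2.36009160e-01] [[0.0, 1.0, -0.001], [1.0, -0.0, -0.0], [-0.0, -0.001, -1.0]] [-0.04  0.47 -0.01  1.6   0.01  1.07 -0.06]
[273.14277022 199.23654949]
[266.39491992 339.96648312]
[183.15799803 468.47409722]invalid input
```

View pics/w1.png

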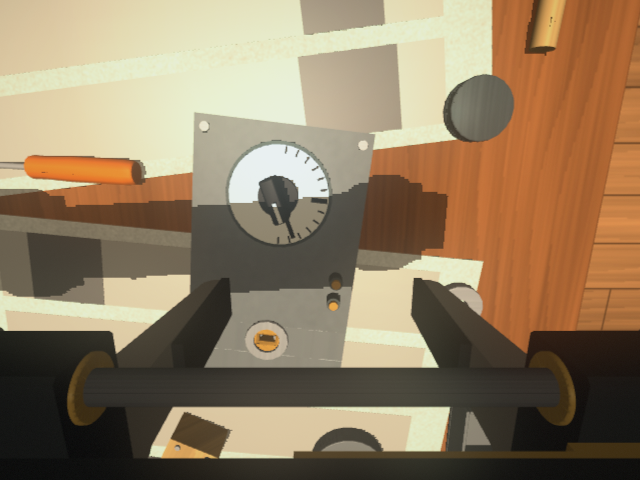

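The move was refused and the picture is unchanged. The rows probably need all seven numbers, so I'll retry with every field filled in.

```bash
python3 -m handwheel '{"rows":[{"tx":17,"ty":-18,"tz":0,"rx":0,"ry":0,"rz":0,"fingers":40},{"tx":16,"ty":-19,"tz":0,"rx":0,"ry":0,"rz":0,"fingers":40},{"tx":0,"ty":0,"tz":20,"rx":0,"ry":0,"rz":-0.145,"fingers":40},{"tx":0,"ty":0,"tz":20,"rx":0,"ry":0,"rz":-0.145,"fingers":40},{"tx":0,"ty":0,"tz":20,"rx":0,"ry":0,"rz":0,"fingers":40},{"tx":0,"ty":0,"tz":0,"rx":0,"ry":0,"rz":0,"fingers":40}]}' 20; python3 - <<'E'
from h import *
o=get_obs();print(o['tool_pos'],o['ee_rot'].round(3).tolist(),o['joints'].round(2),o['grip_width'])
E
```

```text
t: 0.95
tool_pos: [0.6118, 0.0328, 0.175]
ee_rot: [[-0.286, 0.958, -0.004], [0.958, 0.286, -0.0], [0.001, -0.003, -1.0]]
ft_force: [0.8, -0.3, 0.2]
grip_width: 0.0399
grasp_force: 0.0
[0.61183372 0.03275341 0.17498139] [[-0.286, 0.958, -0.004], [0.958, 0.286, -0.0], [0.001, -0.003, -1.0]] [-0.05  0.48 -0.08  1.74  0.05  0.93  0.14] 0.03994429331657426
```

```bash
python3 -m handwheel '{"rows":[{"tx":0,"ty":1,"tz":35,"rx":0,"ry":0,"rz":0,"fingers":40},{"tx":0,"ty":0,"tz":33,"rx":0,"ry":0,"rz":0,"fingers":40},{"tx":0,"ty":0,"tz":0,"rx":0,"ry":0,"rz":0,"fingers":40},{"tx":0,"ty":0,"tz":0,"rx":0,"ry":0,"rz":0,"fingers":5},{"tx":0,"ty":0,"tz":0,"rx":0,"ry":0,"rz":0,"fingers":5},{"tx":0,"ty":0,"tz":0,"rx":0,"ry":0,"rz":0,"fingers":5},{"tx":0,"ty":0,"tz":0,"rx":0,"ry":0,"rz":0,"fingers":5}]}' 25; python3 - <<'E'
from h import *
o=get_obs();R=o['ee_rot'];print(o['torque'],'toolx ang',np.arctan2(R[1,0],R[0,0]))
E
```

```text
t: 1.82
tool_pos: [0.6129, 0.0327, 0.1097]
ee_rot: [[-0.285, 0.958, -0.002], [0.958, 0.285, -0.001], [-0.0, -0.002, -1.0]]
ft_force: [-4.9, -1.2, 6.3]
grip_width: 0.012
grasp_force: 25.0
[-0.25214253  1.2168291  -0.03382353] toolx ang 1.8603151675402834
```

```bash
python3 -m handwheel '{"rows":[{"tx":0,"ty":0,"tz":-1,"rx":0,"ry":0,"rz":-0.16,"fingers":5},{"tx":0,"ty":0,"tz":0,"rx":0,"ry":0,"rz":-0.17,"fingers":5},{"tx":0,"ty":0,"tz":0,"rx":0,"ry":0,"rz":-0.17,"fingers":5},{"tx":0,"ty":0,"tz":0,"rx":0,"ry":0,"rz":-0.17,"fingers":5},{"tx":0,"ty":0,"tz":0,"rx":0,"ry":0,"rz":-0.17,"fingers":5},{"tx":0,"ty":0,"tz":0,"rx":0,"ry":0,"rz":-0.17,"fingers":5},{"tx":0,"ty":0,"tz":0,"rx":0,"ry":0,"rz":-0.15,"fingers":5},{"tx":0,"ty":0,"tz":0,"rx":0,"ry":0,"rz":0,"fingers":5}]}' 25; python3 - <<'E'
from h import *
o=get_obs();R=o['ee_rot'];print(o['torque'],'toolx ang',np.arctan2(R[1,0],R[0,0])-np.pi,o['joints'].round(2))
E
```

```text
t: 2.82
tool_pos: [0.6129, 0.0327, 0.1098]
ee_rot: [[-0.992, 0.123, -0.002], [0.123, 0.992, -0.001], [0.002, -0.001, -1.0]]
ft_force: [-4.8, -0.3, 3.2]
grip_width: 0.0116
grasp_force: 25.0
[-0.16788048  1.07910519  0.09384345] toolx ang -0.12289717155605162 [ 0.16  0.59 -0.36  1.77  0.27  0.83  1.12]
```

```bash
python3 -m handwheel '{"rows":[{"tx":0,"ty":0,"tz":0,"rx":0,"ry":0,"rz":0,"fingers":36},{"tx":0,"ty":0,"tz":0,"rx":0,"ry":0,"rz":0,"fingers":36},{"tx":0,"ty":0,"tz":0,"rx":0,"ry":0,"rz":0,"fingers":36},{"tx":0,"ty":0,"tz":-40,"rx":0,"ry":0,"rz":0,"fingers":36},{"tx":0,"ty":0,"tz":-40,"rx":0,"ry":0,"rz":0,"fingers":60},{"tx":0,"ty":60,"tz":-20,"rx":0,"ry":0,"rz":0,"fingers":60},{"tx":0,"ty":-60,"tz":-20,"rx":0,"ry":0,"rz":0,"fingers":60},{"tx":0,"ty":-60,"tz":0,"rx":0,"ry":0,"rz":0,"fingers":60}]}' 25; python3 -m handwheel '{"rows":[{"tx":0,"ty":0,"tz":0,"rx":0,"ry":0,"rz":0,"fingers":60}]}'; python3 - <<'E'
from h import *
im=snap('wrist','w2')
o=get_obs();R=o['ee_rot'];print('toolx ang',np.arctan2(R[1,0],R[0,0])-np.pi,o['tool_pos'],o['joints'].round(2))
for P in([.6132,.0344,.110],[.5972,-.106,.073],[.489,-.289,.045]): print(proj('w2',P))
E
```

```text
t: 3.82
tool_pos: [0.6081, -0.0246, 0.2311]
ee_rot: [[-0.993, 0.115, 0.005], [0.115, 0.993, -0.0], [-0.004, 0.0, -1.0]]
ft_force: [0.9, -1.5, -0.2]
grip_width: 0.0603
grasp_force: 0.0
t: 3.95
tool_pos: [0.6066, -0.0327, 0.2292]
ee_rot: [[-0.992, 0.13, 0.0], [0.13, 0.992, -0.003], [-0.001, -0.003, -1.0]]
ft_force: [-0.6, -0.2, -0.2]
grip_width: 0.0603
grasp_force: 0.0
toolx ang -0.1260338073576488 [ 0.60673533 -0.02903702  0.22923167] [ 0.29  0.44 -0.39  1.7   0.19  1.04  1.28]
[409.79987943 242.64872031]
[236.40539781 234.11951912]
[ 16.31070299 134.29641384]
```

View pics/w2.png

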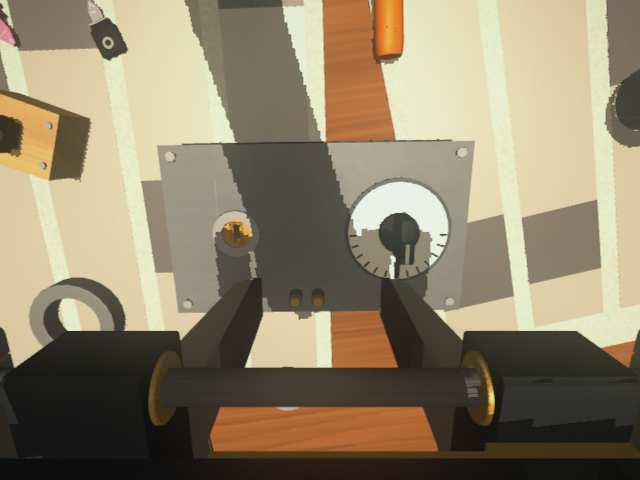

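The whole case is in view: screws at about (170,157), (462,153), (187,304) and (449,301), the keyway at (236,233), and the pointer at about (396,278) on the lower zero mark. Next I'll move over the block.

```bash
python3 -m handwheel '{"rows":[{"tx":17,"ty":-54,"tz":0,"rx":0,"ry":0,"rz":0,"fingers":60},{"tx":17,"ty":-54,"tz":0,"rx":0,"ry":0,"rz":0,"fingers":60},{"tx":17,"ty":-54,"tz":0,"rx":0,"ry":0,"rz":0,"fingers":60},{"tx":16,"ty":-54,"tz":0,"rx":0,"ry":0,"rz":0,"fingers":60},{"tx":16,"ty":-54,"tz":0,"rx":0,"ry":0,"rz":0,"fingers":60},{"tx":0,"ty":0,"tz":0,"rx":0,"ry":0,"rz":0.15,"fingers":60},{"tx":0,"ty":0,"tz":0,"rx":0,"ry":0,"rz":0.15,"fingers":60},{"tx":0,"ty":0,"tz":0,"rx":0,"ry":0,"rz":0,"fingers":60}]}' 25; python3 - <<'E'
from h import *
im=snap('wrist','w3')
o=get_obs();R=o['ee_rot'];print('toolx ang',np.arctan2(R[1,0],R[0,0])-np.pi,o['tool_pos'],o['joints'].round(2))
s={}
for n,u,v in[('a',170,157),('b',462,153),('c',187,304),('d',449,301)]: s[n]=atz('w2',u,v,.071)[:2];print(n,s[n])
f=lambda p:np.arctan2(p[1],p[0])
print('yaw',f(s['c']-s['a']),f(s['d']-s['b']),f(s['b']-s['a'])-np.pi/2,f(s['d']-s['c'])-np.pi/2)
print('centre',sum(s.values())/4,'key',atz('w2',236,233,.073),'dial',atz('w2',399,229,.071))
o=np.zeros((600,800,3),np.uint8)
w=np.load('pics/w2.npz')['img']
o[:300,:400]=cv2.resize(w[170:295,320:487],(400,300),interpolation=cv2.INTER_CUBIC)
o[300:,:400]=cv2.resize(w[170:295,160:327],(400,300),interpolation=cv2.INTER_CUBIC)
o[:300,400:]=cv2.resize(im,(400,300))
o[300:,400:]=cv2.resize(im[160:310,220:420],(400,300),interpolation=cv2.INTER_CUBIC)
cv2.imwrite('pics/m2.png',o)
E
```

```text
t: 5.0
tool_pos: [0.4927, -0.2829, 0.2291]
ee_rot: [[-0.914, 0.405, 0.0], [0.405, 0.914, 0.0], [-0.0, 0.001, -1.0]]
ft_force: [0.9, -0.3, -0.3]
grip_width: 0.06
grasp_force: 0.0
toolx ang -0.4159970384388125 [ 0.49262019 -0.2829754   0.22909518] [ 0.67  0.36 -0.26  1.8   0.1   1.    1.53]
a [ 0.52621109 -0.14848701]
b [0.55408953 0.09026741]
c [ 0.65678252 -0.16418581]
d [0.68464966 0.07473341]
yaw -0.11965719689469195 -0.11842291750444559 -0.11623982065168414 -0.11611365123475093
centre [ 0.6054332 -0.036918 ] key [ 0.59617485 -0.10615905  0.073     ] dial [0.61128255 0.03429841 0.071     ]
```

View pics/m2.png

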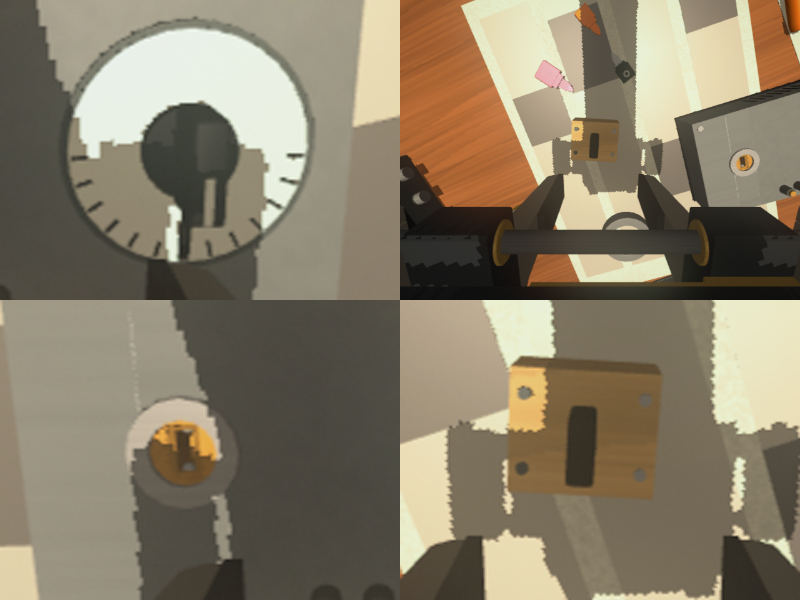

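The knob pointer covers the zero mark, with the tick marks symmetric about it. The key head stands in the block at about (310,233) in w3, and the block's top corners in the crop are near (513,366), (658,374), (655,497) and (508,488).

```bash
python3 - <<'E'
from h import *
g=lambda x,y,z:atz('w3',220+(x-400)/2,160+(y-300)/2,z)[:2]
C=[g(x,y,.045) for x,y in[(513,366),(660,374),(655,497),(508,488)]]
f=lambda p:np.arctan2(p[1],p[0])
print(C,'centre',sum(C)/4,[np.hypot(*(C[i]-C[i-1])) for i in range(4)])
print('yaw',f(C[3]-C[0]),f(C[2]-C[1]),f(C[1]-C[0])-np.pi/2,f(C[2]-C[3])-np.pi/2)
for p in[(567,485),(594,487)]: print('head far top',g(*p,.083))
m=(g(567,486,.083)+g(594,487,.083))/2
for y in(-.44,-.47): print('head centre',m-.015*np.array([np.cos(y),np.sin(y)]))
R=get_obs()['ee_rot'];p=get_obs()['tool_pos'];c=sum(C)/4;print('shift tool mm',1000*R.T@(np.array([*c,.08])-p))
E
```

```text
[array([ 0.44700923, -0.30711894]), array([ 0.47769703, -0.24691891]), array([ 0.53136643, -0.27196498]), array([ 0.49862979, -0.33464221])] centre [ 0.48867562 -0.29016126] [np.float64(0.05849967802677676), np.float64(0.06757059637144104), np.float64(0.05922592689319243), np.float64(0.0707115464970962)]
yaw -0.4898411105213966 -0.43663246776255904 -0.4714281979569166 -0.4813321914797646
head far top [ 0.49925536 -0.30194658]
head far top [ 0.50470631 -0.29183704]
head centre [ 0.48861062 -0.2905948 ]
head centre [ 0.48880837 -0.2901906 ]
shift tool mm [  0.73357631  -8.23770748 149.09114822]
```

```bash
python3 -m handwheel '{"rows":[{"tx":0.7,"ty":-8.2,"tz":20,"rx":0,"ry":0,"rz":0.055,"fingers":40},{"tx":0,"ty":0,"tz":45,"rx":0,"ry":0,"rz":0,"fingers":40},{"tx":0,"ty":0,"tz":40,"rx":0,"ry":0,"rz":0,"fingers":40},{"tx":0,"ty":0,"tz":29,"rx":0,"ry":0,"rz":0,"fingers":40},{"tx":0,"ty":0,"tz":20,"rx":0,"ry":0,"rz":0,"fingers":40},{"tx":0,"ty":0,"tz":0,"rx":0,"ry":0,"rz":0,"fingers":40},{"tx":0,"ty":0,"tz":0,"rx":0,"ry":0,"rz":0,"fingers":40}]}' 15;  python3 - <<'E'
from h import *
o=get_obs();print(o['tool_pos'],o['ft_force'],o['torque'])
E
python3 -m handwheel '{"rows":[{"tx":0,"ty":0,"tz":0,"rx":0,"ry":0,"rz":0,"fingers":5},{"tx":0,"ty":0,"tz":0,"rx":0,"ry":0,"rz":0,"fingers":5},{"tx":0,"ty":0,"tz":0,"rx":0,"ry":0,"rz":0,"fingers":5},{"tx":0,"ty":0,"tz":0,"rx":0,"ry":0,"rz":0,"fingers":5},{"tx":0,"ty":0,"tz":0,"rx":0,"ry":0,"rz":0,"fingers":5}]}' 15;  python3 - <<'E'
from h import *
o=get_obs();R=o['ee_rot'];print(o['torque'],np.arctan2(R[1,0],R[0,0])-np.pi,R[:,2])
snap('wrist','w4')
E
```

```text
t: 5.92
tool_pos: [0.4887, -0.2913, 0.0759]
ee_rot: [[-0.89, 0.457, 0.001], [0.457, 0.89, -0.0], [-0.001, 0.0, -1.0]]
ft_force: [0.1, 0.3, 0.4]
grip_width: 0.0399
grasp_force: 0.0
[ 0.48867178 -0.29133129  0.07589414] [0.06975125 0.2570145  0.40372582] [ 0.00633692 -0.08309235  0.04564282]
t: 6.55
tool_pos: [0.488, -0.2916, 0.0755]
ee_rot: [[-0.889, 0.458, 0.0], [0.458, 0.889, -0.0], [-0.001, -0.0, -1.0]]
ft_force: [-0.4, -0.4, 3.9]
grip_width: 0.0121
grasp_force: 15.0
[ 0.10780334  0.12820626 -0.02846041] -0.4758353532588169 [ 4.34855882e-04 -3.28574009e-04 -9.99999851e-01]
```

```bash
python3 -m handwheel '{"rows":[{"tx":0,"ty":0,"tz":0,"rx":0,"ry":0,"rz":0,"fingers":5},{"tx":0,"ty":0,"tz":0,"rx":0,"ry":0,"rz":0,"fingers":5},{"tx":0,"ty":0,"tz":-15,"rx":0,"ry":0,"rz":0,"fingers":5},{"tx":0,"ty":0,"tz":-20,"rx":0,"ry":0,"rz":0,"fingers":5},{"tx":0,"ty":0,"tz":-30,"rx":0,"ry":0,"rz":0,"fingers":5},{"tx":0,"ty":0,"tz":-15,"rx":0,"ry":0,"rz":0,"fingers":5},{"tx":0,"ty":0,"tz":0,"rx":0,"ry":0,"rz":0,"fingers":5},{"tx":0,"ty":0,"tz":0,"rx":0,"ry":0,"rz":0,"fingers":5}]}' 45;  python3 - <<'E'
from h import *
o=get_obs();R=o['ee_rot'];print(o['torque'],o['tool_pos'],np.arctan2(R[1,0],R[0,0])-np.pi,R[:,2],o['joints'].round(2))
a=snap('wrist','w5');b=snap('side','d5');c=snap('scene','s5')
p=o['tool_pos'];print('expected tip d5',proj('d5',p-[0,0,.0555]),proj('s5',p-[0,0,.0555]),proj('w5',p-[0,0,.0555]),proj('w5',p))
q=np.zeros((600,800,3),np.uint8)
def put(im,n,P,x,y):
    u,v=proj(n,P).astype(int);u0=max(0,min(u-66,506));v0=max(0,min(v-50,379));print(n,u0,v0)
    q[y:y+300,x:x+400]=cv2.resize(im[v0:v0+100,u0:u0+133],(400,300),interpolation=cv2.INTER_CUBIC)
put(b,'d5',p-[0,0,.03],0,0);put(c,'s5',p-[0,0,.03],400,0)
q[300:,:400]=cv2.resize(a,(400,300))
put(a,'w5',p-[0,0,.03],400,300)
cv2.imwrite('pics/m3.png',q)
E
```

```text
t: 7.6
tool_pos: [0.4871, -0.2913, 0.1543]
ee_rot: [[-0.889, 0.458, -0.001], [0.458, 0.889, 0.001], [0.002, -0.0, -1.0]]
ft_force: [-0.5, 0.7, -0.2]
grip_width: 0.0118
grasp_force: 45.0
[0.09516323 0.00287678 0.03938179] [ 0.4871394  -0.2912963   0.15428779] -0.4759911374907002 [-1.35977220e-03  6.86915723e-04 -9.99998840e-01] [ 0.66  0.45 -0.23  1.86  0.13  0.85  1.46]
expected tip d5 [378.71138859 304.78195637] [196.23493363 217.99100817] [321.19493813 273.45737544] [321.39771384 315.06821261]
d5 314 243
s5 128 158
w5 255 239
```

View pics/m3.png

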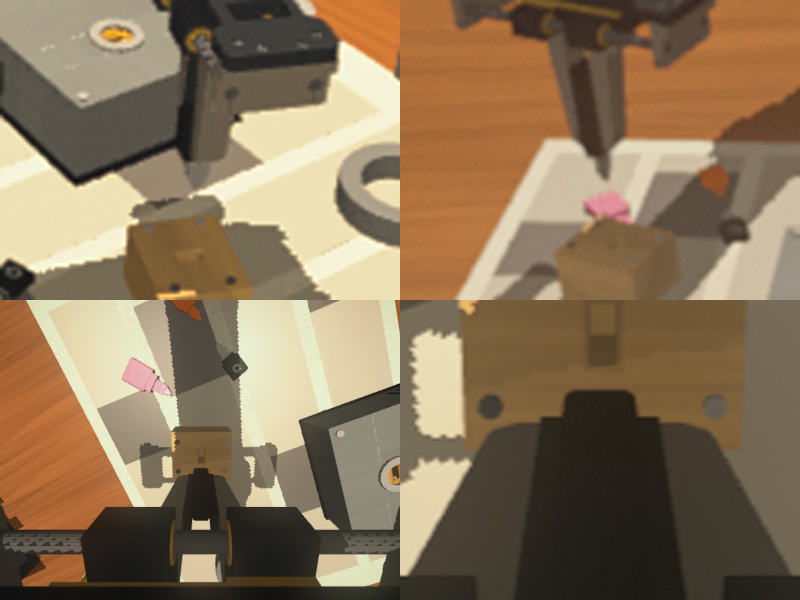

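The side crop puts the key tip at (378,305) against an expected (378.7,304.8), and the scene crop at (196,218.7) against (196,218). So the key is upright and centred in the grip, and the knob grasp and the camera agree on the keyway at about (0.5967,-0.1063).

```bash
python3 -m handwheel '{"rows":[{"tx":-2.5,"ty":43,"tz":-8,"rx":0,"ry":0,"rz":0,"fingers":5},{"tx":-2.5,"ty":43,"tz":0,"rx":0,"ry":0,"rz":0,"fingers":5},{"tx":-2.5,"ty":43,"tz":0,"rx":0,"ry":0,"rz":0,"fingers":5},{"tx":-2.5,"ty":43,"tz":0,"rx":0,"ry":0,"rz":0,"fingers":5},{"tx":-2.7,"ty":42.7,"tz":0,"rx":0,"ry":0,"rz":0,"fingers":5},{"tx":0,"ty":0,"tz":0,"rx":0,"ry":0,"rz":-0.179,"fingers":5},{"tx":0,"ty":0,"tz":0,"rx":0,"ry":0,"rz":-0.179,"fingers":5},{"tx":0,"ty":0,"tz":0,"rx":0,"ry":0,"rz":0,"fingers":5}]}' 45; python3 -m handwheel '{"rows":[{"tx":0,"ty":0,"tz":0,"rx":0,"ry":0,"rz":0,"fingers":5},{"tx":0,"ty":0,"tz":0,"rx":0,"ry":0,"rz":0,"fingers":5}]}';  cat > st.py <<'E'
from h import *
o=get_obs();R=o['ee_rot'];p=o['tool_pos'];y=-.1175
print('pos',p.round(4),'yaw',round(np.arctan2(R[1,0],R[0,0])-np.pi*np.sign(R[1,0]),4),'tilt',R[:2,2].round(4),'F',o['ft_force'].round(1),'T',o['torque'].round(2),'t',o['t'],'grip',round(o['grip_width'],4),o['grasp_force'])
print('to keyway, tool mm',(1000*R.T@(np.array([.5967,-.1063,.1005])-p)).round(1),'j7',o['joints'][6].round(2))
E
python3 st.py
```

```text
t: 8.75
tool_pos: [0.597, -0.1064, 0.1622]
ee_rot: [[-0.993, 0.119, -0.001], [0.119, 0.993, 0.001], [0.001, 0.001, -1.0]]
ft_force: [-0.2, -0.7, -1.1]
grip_width: 0.0118
grasp_force: 45.0
t: 9.0
tool_pos: [0.5973, -0.1066, 0.163]
ee_rot: [[-0.993, 0.119, -0.0], [0.119, 0.993, -0.0], [0.0, -0.0, -1.0]]
ft_force: [0.0, 0.4, -1.4]
grip_width: 0.0115
grasp_force: 45.0
pos [ 0.5973 -0.1066  0.163 ] yaw -0.1197 tilt [-0.0003 -0.0001] F [ 0.   0.4 -1.4] T [ 0.05 -0.04  0.04] t 9.0 grip 0.0115 44.999880194664
to keyway, tool mm [ 0.6  0.3 62.5] j7 1.4
```

Aligned. I'll bring the tip just above the mouth, check it with the cameras, then insert.

```bash
python3 -m handwheel '{"rows":[{"tx":0.6,"ty":0.3,"tz":18,"rx":0,"ry":0,"rz":0,"fingers":5},{"tx":0,"ty":0,"tz":15,"rx":0,"ry":0,"rz":0,"fingers":5},{"tx":0,"ty":0,"tz":0,"rx":0,"ry":0,"rz":0,"fingers":5},{"tx":0,"ty":0,"tz":0,"rx":0,"ry":0,"rz":0,"fingers":5}]}' 45; python3 st.py; python3 - <<'E'
from h import *
p=get_obs()['tool_pos'];b=snap('side','d6');c=snap('scene','s6')
q=np.zeros((600,800,3),np.uint8)
for n,im,x in(('d6',b,0),('s6',c,400)):
    u,v=proj(n,[.5967,-.1063,.074]).astype(int);print(n,u-25,v-37,'mouth',proj(n,[.5967,-.1063,.07]),'tip',proj(n,p-[0,0,.0555]))
    q[:,x:x+400]=cv2.resize(im[v-37:v+38,u-25:u+25],(400,600),interpolation=cv2.INTER_CUBIC)
cv2.imwrite('pics/m4.png',q)
E
```

```text
t: 9.5
tool_pos: [0.5969, -0.106, 0.1299]
ee_rot: [[-0.993, 0.118, -0.0], [0.118, 0.993, 0.0], [0.0, 0.0, -1.0]]
ft_force: [-1.1, 0.5, -0.3]
grip_width: 0.0115
grasp_force: 45.0
pos [ 0.5969 -0.106   0.1299] yaw -0.1178 tilt [-0.0003  0.0002] F [-1.1  0.5 -0.3] T [ 0.06 -0.09  0.01] t 9.5 grip 0.0115 44.999794363975525
to keyway, tool mm [ 0.2 -0.3 29.4] j7 1.38
d6 327 215 mouth [352.33552565 254.15834352] tip [352.45367386 252.42899953]
s6 254 213 mouth [279.53019666 252.03388841] tip [279.58430639 250.37515276]
```

View pics/m4.png

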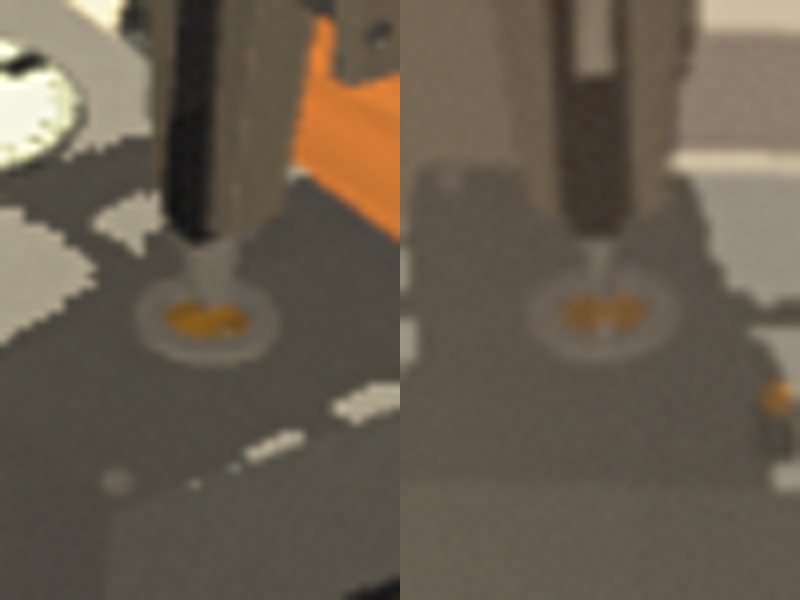

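The tip stands over the plug centre in both views: (208,302) over (207,318) in the side crop, and (600,285) over (602,315) in the scene crop. I'll go in now.

```bash
python3 -m handwheel '{"rows":[{"tx":0,"ty":0,"tz":4,"rx":0,"ry":0,"rz":0,"fingers":5},{"tx":0,"ty":0,"tz":4,"rx":0,"ry":0,"rz":0,"fingers":5},{"tx":0,"ty":0,"tz":4,"rx":0,"ry":0,"rz":0,"fingers":5},{"tx":0,"ty":0,"tz":4,"rx":0,"ry":0,"rz":0,"fingers":5},{"tx":0,"ty":0,"tz":0,"rx":0,"ry":0,"rz":0,"fingers":5},{"tx":0,"ty":0,"tz":0,"rx":0,"ry":0,"rz":0,"fingers":5}]}' 45; python3 st.py
```

```text
t: 10.35
tool_pos: [0.597, -0.1061, 0.1141]
ee_rot: [[-0.993, 0.118, 0.0], [0.118, 0.993, -0.0], [-0.0, -0.0, -1.0]]
ft_force: [-0.7, 0.0, -0.2]
grip_width: 0.0117
grasp_force: 45.0
pos [ 0.597  -0.1061  0.1141] yaw -0.1179 tilt [ 0.0001 -0.    ] F [-0.7  0.  -0.2] T [ 0.09 -0.06 -0.  ] t 10.35 grip 0.0117 44.99978184700012
to keyway, tool mm [ 0.2 -0.2 13.6] j7 1.37
```

```bash
python3 -m handwheel '{"rows":[{"tx":0,"ty":0,"tz":3,"rx":0,"ry":0,"rz":0,"fingers":5},{"tx":0,"ty":0,"tz":3,"rx":0,"ry":0,"rz":0,"fingers":5},{"tx":0,"ty":0,"tz":3,"rx":0,"ry":0.012,"rz":0.04,"fingers":5},{"tx":0,"ty":0,"tz":2,"rx":0,"ry":-0.024,"rz":-0.08,"fingers":5},{"tx":0,"ty":0,"tz":2,"rx":0,"ry":0.024,"rz":0.08,"fingers":5},{"tx":0,"ty":0,"tz":0,"rx":0,"ry":-0.024,"rz":-0.08,"fingers":5},{"tx":0,"ty":0,"tz":0,"rx":0,"ry":0.012,"rz":0.04,"fingers":5},{"tx":0,"ty":0,"tz":0,"rx":0,"ry":0,"rz":0,"fingers":5}]}' 45; python3 st.py
```

```text
t: 11.35
tool_pos: [0.597, -0.1066, 0.1008]
ee_rot: [[-0.993, 0.12, -0.001], [0.12, 0.993, -0.0], [0.001, -0.0, -1.0]]
ft_force: [0.6, -2.5, -2.0]
grip_width: 0.0118
grasp_force: 45.0
pos [ 0.597  -0.1066  0.1008] yaw -0.1205 tilt [-0.0008 -0.0004] F [ 0.6 -2.5 -2. ] T [-0.36 -0.16 -0.04] t 11.35 grip 0.0118 44.999794363975525
to keyway, tool mm [0.3 0.3 0.3] j7 1.37
```

```bash
python3 -m handwheel '{"rows":[{"tx":0,"ty":0,"tz":1.5,"rx":0,"ry":0,"rz":0.04,"fingers":5},{"tx":0,"ty":0,"tz":1.5,"rx":0,"ry":0,"rz":-0.08,"fingers":5},{"tx":0,"ty":0,"tz":1,"rx":0,"ry":0,"rz":0.04,"fingers":5},{"tx":0,"ty":0,"tz":0,"rx":0,"ry":0,"rz":0,"fingers":5},{"tx":0,"ty":0,"tz":0,"rx":0,"ry":0,"rz":0,"fingers":5}]}' 45; python3 st.py; python3 - <<'E'
from h import *
b=snap('side','d7');c=snap('scene','s7')
q=np.zeros((600,800,3),np.uint8)
for n,im,x in(('d7',b,0),('s7',c,400)):
    u,v=proj(n,[.5967,-.1063,.074]).astype(int);print(n,u-25,v-37)
    q[:,x:x+400]=cv2.resize(im[v-37:v+38,u-25:u+25],(400,600),interpolation=cv2.INTER_CUBIC)
cv2.imwrite('pics/m5.png',q)
E
```

```text
t: 11.98
tool_pos: [0.5974, -0.1063, 0.1002]
ee_rot: [[-0.993, 0.12, 0.001], [0.12, 0.993, -0.001], [-0.001, -0.001, -1.0]]
ft_force: [-7.3, 0.0, 19.9]
grip_width: 0.0117
grasp_force: 45.0
pos [ 0.5974 -0.1063  0.1002] yaw -0.1199 tilt [ 0.0007 -0.0015] F [-7.3  0.  19.9] T [-0.19  1.62  0.04] t 11.975 grip 0.0117 45.00666260719299
to keyway, tool mm [ 0.7 -0.  -0.3] j7 1.36
d7 327 215
s7 254 213
```

View pics/m5.png

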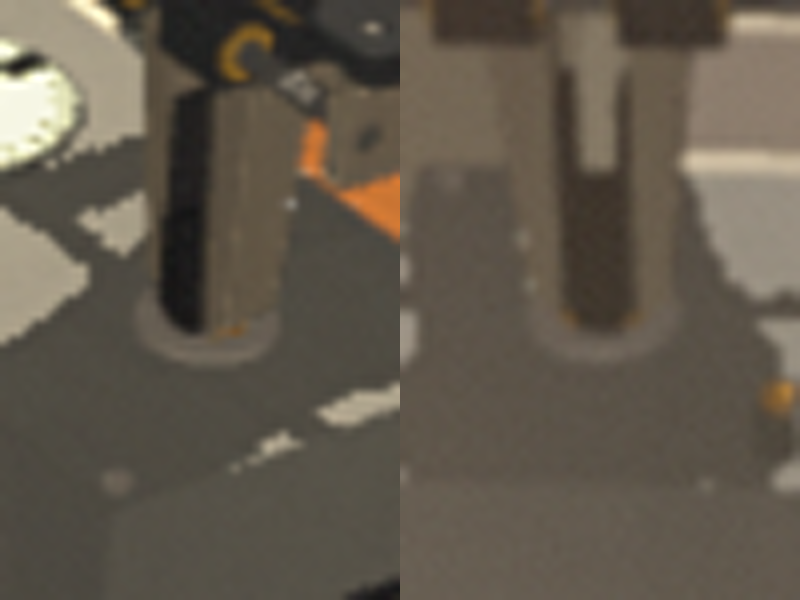

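Home: the neck sits on the plug in both views (bottom at about (205,330) in the side crop), with a solid 20 N stop at z = 0.1002. I'll ease the push slightly and turn clockwise.

```bash
python3 -m handwheel '{"rows":[{"tx":0.5,"ty":0,"tz":-1.5,"rx":0,"ry":0,"rz":0.1,"fingers":5},{"tx":0,"ty":0,"tz":0,"rx":0,"ry":0,"rz":0.15,"fingers":5},{"tx":0,"ty":0,"tz":0,"rx":0,"ry":0,"rz":0.15,"fingers":5},{"tx":0,"ty":0,"tz":0,"rx":0,"ry":0,"rz":0.15,"fingers":5},{"tx":0,"ty":0,"tz":0,"rx":0,"ry":0,"rz":0.15,"fingers":5},{"tx":0,"ty":0,"tz":0,"rx":0,"ry":0,"rz":0.15,"fingers":5},{"tx":0,"ty":0,"tz":0,"rx":0,"ry":0,"rz":0,"fingers":5}]}' 50; python3 st.py
```

```text
t: 12.95
tool_pos: [0.5972, -0.1064, 0.1004]
ee_rot: [[-0.565, 0.825, 0.002], [0.825, 0.565, -0.001], [-0.002, 0.001, -1.0]]
ft_force: [-1.9, -1.9, 8.6]
grip_width: 0.0114
grasp_force: 50.0
pos [ 0.5972 -0.1064  0.1004] yaw -0.9707 tilt [ 0.0017 -0.0013] F [-1.9 -1.9  8.6] T [-0.48  0.6   0.01] t 12.95 grip 0.0114 50.004647970199585
to keyway, tool mm [ 0.4 -0.4 -0.1] j7 0.65
```

```bash
python3 -m handwheel '{"rows":[{"tx":0,"ty":0,"tz":0,"rx":0,"ry":0,"rz":0.15,"fingers":5},{"tx":0,"ty":0,"tz":0,"rx":0,"ry":0,"rz":0.15,"fingers":5},{"tx":0,"ty":0,"tz":0,"rx":0,"ry":0,"rz":0.15,"fingers":5},{"tx":0,"ty":0,"tz":0,"rx":0,"ry":0,"rz":0.15,"fingers":5},{"tx":0,"ty":0,"tz":0,"rx":0,"ry":0,"rz":0.15,"fingers":5},{"tx":0,"ty":0,"tz":0,"rx":0,"ry":0,"rz":0,"fingers":5},{"tx":0,"ty":0,"tz":0,"rx":0,"ry":0,"rz":0,"fingers":5},{"tx":0,"ty":0,"tz":0,"rx":0,"ry":0,"rz":0,"fingers":5}]}' 50; python3 st.py
python3 - <<'E'
from h import *
a=snap('wrist','w8');b=snap('side','d8');c=snap('scene','s8')
q=np.zeros((600,800,3),np.uint8)
for n,im,x in(('d8',b,0),('s8',c,400)):
    u,v=proj(n,[.5967,-.1063,.074]).astype(int)
    q[:300,x:x+400]=cv2.resize(im[v-37:v+38,u-50:u+50],(400,300),interpolation=cv2.INTER_CUBIC)
u,v=proj('d8',[.6129,.0327,.08]).astype(int)
q[300:,400:]=cv2.resize(b[v-30:v+30,u-40:u+40],(400,300),interpolation=cv2.INTER_CUBIC)
q[300:,:400]=cv2.resize(a,(400,300))
cv2.imwrite('pics/m6.png',q)
E
```

```text
t: 13.95
tool_pos: [0.5968, -0.1066, 0.1004]
ee_rot: [[0.148, 0.989, 0.001], [0.989, -0.148, -0.001], [-0.001, 0.001, -1.0]]
ft_force: [-4.1, -2.2, 10.6]
grip_width: 0.0121
grasp_force: 50.0
pos [ 0.5968 -0.1066  0.1004] yaw -1.7194 tilt [ 0.001  -0.0008] F [-4.1 -2.2 10.6] T [-0.54  0.97  0.1 ] t 13.95 grip 0.0121 50.006040930747986
to keyway, tool mm [ 0.3 -0.2 -0.1] j7 0.02
```

View pics/m6.png

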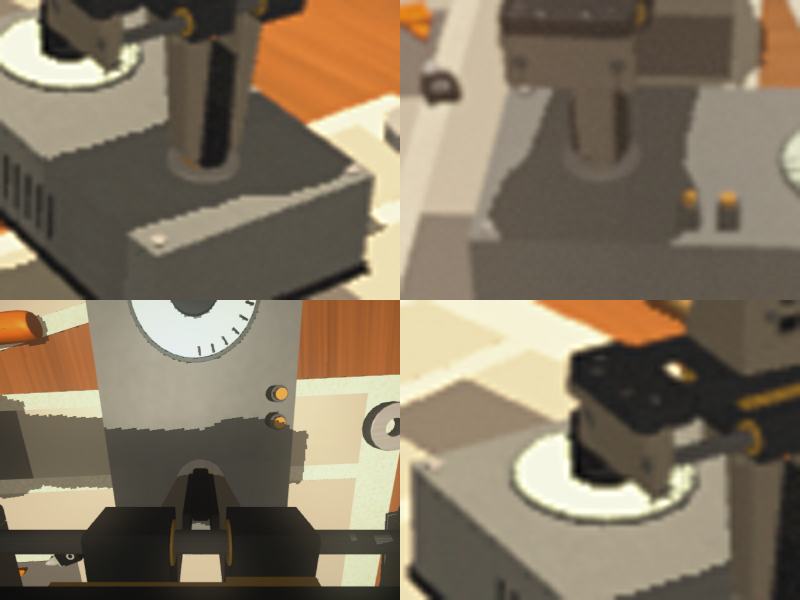

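The key is home and held turned by 1.60 rad. That puts the plug at about 1.47 rad or more, allowing for free play, and the measured spring torque is 0.10 N m. Nothing has touched the knob since it was set, so I'm handing in.

```bash
python3 -c "
from station import sign_off
print(sign_off())"; python3 st.py
```

```text
the job is handed in; nothing more can be done
None
the job is handed in; nothing more can be done
```

I handed the job in at about 14 s of the 64 s limit: the dial was set to zero before the key left its block, and the key is home in the switch, held a quarter turn clockwise (1.60 rad at the tool) with a 50 N grip; the sign-off returned no verdict.

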